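# Seat the cover frame of a chip reactor on its locating pins

### The arm

A 6-joint arm with a two-finger parallel gripper is mounted at the origin on the work surface. World frame = base frame: x ahead of the robot, y to its left, z up, the work surface at z = 0. Lengths are in mm, angles in degrees, forces in N, time in s.
With the tool pointing down it reaches from about 350 to 850 mm from the base axis. Payload 8.1 kg.
Tool frame: the origin (TCP) lies at the very end of the fingers, on their centre line; the grasp point (between the pads) lies 19 mm behind it; z points along the fingers, y is the line along which they close (so a half turn about z gives the same grasp; the last joint's range is limited). The gripper opens to 85 mm and grips with 20 to 120 N. Pads are 22 mm wide; open, the fingers measure 114 mm over their backs; the gripper's body (76 mm by 85 mm) begins 54 mm behind the grasp point. The pads swing forward as they close: fully open they stand 13 mm farther back than shut.
Start: joints at [63.461, 7.471, 85.268, -0, 87.261, -4.893], TCP at [221.305, 557.7, 231.292] pointing down, gripper open.
Joint ranges: [-169.43, 169.43], [-51.17, 129.36], [1.28, 143.12], [-76.62, 256.62], [0, 156.53], [-152.29, 152.29]. Speed limits (degrees/s): [136.94, 136.94, 159.86, 180, 180, 180].

### API

Orientations are given as [roll, pitch, yaw] about the fixed x, y, z axes, in that order (R = Rz(yaw) Ry(pitch) Rx(roll)).
In Python, from bench import * gives the robot as it stands.
- The arm moves only by the tool play_rows, never from a script. Its argument "increments" is a list of rows, each a list of 3 entries, a list of its own where there are three numbers: the gripper's target within -1 to 1 (fully open at 1, half-way at 0, shut at -1), then the shift along the tool's x, y, z in mm, then the turn about the tool's z in rad. A call has 1 to 12 rows; each row shifts and turns the commanded pose from where the row before left it, along the tool's axes as they then stand; what a row does not reach is not made up. A row lasts 1/12 s, in which the tool goes at most 41.7 mm and 7.16 degrees, less where a joint would pass 70% of its speed; a pose out of reach is approached as far as the arm can. A call is refused whole if a number of a shift passes 41.7 or a number of a turn 0.125, either way. A call with a gripper value outside its range is refused whole. The fingers move at their own pace and stop on an object; "force" is the grip in N (left out, the last holds). Time passes only in rows, so rows that do not move let the fingers close. It gives the time, the measured TCP pose, the force, the opening and the grip force at its end, in the units of the state.
- sense(): the state, without advancing time (a new reading comes with each control period).
- snapshot(name): name is "scene" or "top" or "wrist"; returns a dict with "color" (384x512x3 uint8, red, green, blue), "intrinsics" (3x3 intrinsics, pixels), "world_from_camera" (4x4, takes a point from camera to world coordinates). Camera axes: x right, y down, z forward; pixel columns grow to the right and rows downward; lengths in mm; the calibration is good to about 2 mm. A picture is of the moment at which its call begins. There is no depth.
- hand_in(): hands the job in; it is judged then, once.
Trained networks look in a picture, given as the dict that the camera call returned (one of the last four; its "shot" number tells which), for a name from the list of things; names that differ only in an ending like _2 or _b are one class to them, and where a whole thing is asked for, a point or a joint stands for the part that bears it (a point fixed in the world has none). Each returns a list of dicts, best first, with "p" (0 to 1); they miss things now and then, are a little off and sometimes report something else, mostly with a low value. They report only what shows in the picture. A call takes as long as a camera call. They do not tell look-alikes from the thing itself.
- find_in(query, picture): "xyz" ([x, y, z] in mm, in the coordinates of the camera as it stood for that picture, good to about 4 mm: the middle of the surface that is visible of it).
- regions_of(query, picture): "mask" (384x512 bool, what is visible of it).
- pinpoint(query, picture): "xyz" ([x, y, z] in mm, in the coordinates of the camera as it stood for that picture, good to about 4 mm: a listed point, or the origin of a listed thing).
The state is a dict: "time": time; "joint_pos": joint angles; "qd": joint speeds; "joint_efforts": joint torques, N m; "tool_pos": TCP position; "tcp_rot": TCP orientation; "ft_force": force on the tool from outside, world axes, zero at the start; "wrist_torque": the same for the moment, N m; "finger_gap": finger opening in mm; "grip_force": force on a finger pad.
Only numpy, scipy, OpenCV 4.12 (cv2) and the standard library are available. Lean on these libraries where they do the work, as an engineer would, in place of code of your own. Each camera call takes 0.05 s, during which the arm holds its last target. There are 200 camera calls.

### The job

The metal cover frame of the chip reactor was put down askew and is propped on the two locating pins of its base. With the fingertips, nudge the frame sideways by its edges until both of its pin holes drop over the pins and it lies flat and square on the base. Only push it: do not lift it or knock it off, do not touch the glass chip in its window, and leave the other things on the bench where they stand.

Things in the scene. Friction and masses are not known exactly. Their poses are not given: they have to be found in the camera images.
- reactor_base: the fixed base: a block, white with a dark steel deck, 110 mm along its x, 170 mm along its y, deck 45 mm above the bench. Origin: centre of its underside, on the bench; z up. Its sides are flat and upright from 9 mm up to the deck and have the outline of the frame: a seated frame is flush with them all round. Fittings on its +x side stay below 25 mm above the bench.
- glass_chip: the glass chip, 54 x 60 x 3 mm, in a pocket in the middle of the deck; its top is 1 mm below the deck. It is seen through the window of the frame. Origin: centre of its underside. Not to be touched.
- pin_left (a point): foot, at deck level, of the locating pin at the +y end of the base (60 mm from the centre). The pins are fixed steel dowels, 8 mm in diameter, with hemispherical noses; they stand 7 mm above the deck.
- pin_right (a point): foot, at deck level, of the same kind of pin at the -y end of the base (60 mm from the centre)
- cover_frame: the loose aluminium frame, 110 mm along its x, 170 mm along its y, 10 mm thick, about 0.4 kg; window 52 x 66 mm; three white ports, 14 mm tall, on its +x bar. Origin: centre of its underside; z up. Smooth metal. It starts cocked on the pin noses, 8 to 18 mm off towards the base's -x (the robot), up to 13 mm off along y, turned up to 0.13 rad; it drops 7 mm when both holes meet the pins.
- hole_left (a point): centre, at the underside of the frame, of its pin hole at the +y end (60 mm from the centre); a through hole 10 mm in diameter that belongs on pin_left
- hole_right (a point): centre, at the underside of the frame, of its pin hole at the -y end (60 mm from the centre), 10 mm in diameter, belongs on pin_right
- thumbscrew_a: a knurled steel thumbscrew for the cover, standing head down, head 20 mm across, 32 mm tall. Leave it alone. Origin: centre of its underside.
- thumbscrew_b: a second thumbscrew like it. Leave it alone. Origin: centre of its underside.
- vial: a small amber glass vial with a black cap, 22 mm across, 52 mm tall, upright. Leave it alone. Origin: centre of its underside.
- blue_cap: a loose blue bottle cap, 45 mm across, 25 mm tall. Leave it alone. Origin: centre of its underside.
- hex_driver: a driver with a black handle, 170 mm long, lying on the bench. Leave it alone.
- amber_bottle: an amber glass bottle with a red cap, 68 mm across, 145 mm tall, upright. Leave it alone. Origin: centre of its underside.
- flask: a stoppered conical glass flask, 64 mm across, 102 mm tall, upright. Leave it alone. Origin: centre of its underside.
Mind the look-alikes: they are no part of the job. What is shaped like the cover_frame but turquoise or yellow is not meant.

How it is judged (in metres and radians):
At the end, for the whole second after the job is handed in: Both holes of the frame are within 2.5 mm of their pins, its underside is within 2 mm of the deck at both pins, it lies level within 0.025 rad, and it is at rest and let go (horizontal distance between hole_left and pin_left below 0.0025 m and horizontal distance between hole_right and pin_right below 0.0025 m and z of each of hole_left, hole_right in the frame of reactor_base below 0.047 m and angle between cover_frame's own z axis and vertical below 0.025 rad and linear speed of cover_frame below 0.01 m/s); the robot touches nothing.
It fails at once if the frame was lifted or carried: its middle rose more than 20 mm above the deck (z of cover_frame in the frame of reactor_base above 0.065 m).
It fails at once if the frame was tipped up by more than 0.35 rad (angle between cover_frame's own z axis and vertical above 0.35 rad).
It fails at once if the frame was pushed more than 50 mm from its seat or knocked off the base (horizontal distance between cover_frame and reactor_base above 0.05 m or z of cover_frame in the frame of reactor_base below 0.03 m).
It fails at once if the glass chip was touched (contact force between glass_chip and the fingers above 1 N or contact force between glass_chip and the arm above 1 N).
It fails at once if another thing on the bench was moved by more than 20 mm (distance of any of thumbscrew_a, thumbscrew_b, vial, blue_cap, hex_driver, amber_bottle, flask from where it was at the start of the episode above 0.02 m).
It also fails if it takes over 64 s, if anything falls off the work surface, if the arm or the gripper's body presses on something with over 40 N, if the wrist force passes 120 N, or if a joint passes its speed limit or range.

## Working session

There is one attempt and no reset: what is moved stays moved. The work goes in short steps, Python scripts to look and compute and a tool call to move; the robot and the scene stay as the last step left them, time stands still between calls to the robot, and variables do not carry over. Pictures are saved under pics/ and viewed, at most 10 in all, crops included, and the job is handed in when it is done.

Besides the shell and the picture viewer there is one more tool, called after "Call:" as name([rows], argument=value, ...), one row to a line, values as JSON. play_rows: Moves the arm, as the interface text tells. Its arguments: {"type":"object","properties":{"increments":{"type":"array","items":{"type":"array"}},"force":{"type":"number"}},"required":["increments"]}

```bash
mkdir -p pics; cat > h.py <<'E'
from bench import *
import numpy as np, cv2
def w(p,s): 
    M=np.array(s["world_from_camera"]); return (M@np.r_[p,1])[:3]
def proj(P,s):
    M=np.linalg.inv(np.array(s["world_from_camera"])); c=(M@np.r_[P,1])[:3]; u=np.array(s["intrinsics"])@c; return u[:2]/u[2]
def pix(u,v,z,s):
    M=np.array(s["world_from_camera"]); d=M[:3,:3]@np.linalg.inv(np.array(s["intrinsics"]))@[u,v,1]; o=M[:3,3]
    return o+d*(z-o[2])/d[2]
E
python3 - <<'E'
from h import *
ims=[]
for n in ["top","scene"]:
    s=snapshot(n); cv2.imwrite(f"pics/{n}0.png",s["color"][:,:,::-1]); 
    print(n,np.round(s["world_from_camera"],2).tolist(),np.round(s["intrinsics"],1).tolist())
    for q in ["reactor_base","pin_left","pin_right","cover_frame","hole_left","hole_right","glass_chip","thumbscrew_a","vial","blue_cap","hex_driver","amber_bottle","flask"]:
        print(q,[(round(r["p"],2),np.round(w(r["xyz"],s)).tolist()) for r in pinpoint(q,s)][:3])
print(sense())
E
```

```text
top [[-0.02, -0.98, 0.18, 304.63], [-1.0, 0.03, 0.01, -2.8], [-0.01, -0.18, -0.98, 1257.12], [0.0, 0.0, 0.0, 1.0]] [[486.9, 0.0, 254.6], [0.0, 486.9, 193.9], [0.0, 0.0, 1.0]]
reactor_base [(0.82, [589.0, 37.0, -1.0])]
pin_left [(0.88, [614.0, 97.0, 46.0])]
pin_right [(0.61, [569.0, -15.0, 43.0])]
cover_frame [(0.91, [405.0, 316.0, -1.0]), (0.89, [321.0, -122.0, -4.0]), (0.79, [579.0, 58.0, 50.0])]
hole_left [(0.97, [408.0, -421.0, -1.0]), (0.95, [373.0, 363.0, 4.0]), (0.82, [375.0, -99.0, -4.0])]
hole_right [(0.86, [268.0, -146.0, -0.0]), (0.78, [448.0, 269.0, -0.0]), (0.65, [453.0, -314.0, -4.0])]
glass_chip [(0.66, [591.0, 40.0, 42.0]), (0.44, [731.0, 34.0, -2.0])]
thumbscrew_a [(0.59, [716.0, -18.0, -1.0]), (0.55, [732.0, 33.0, -4.0])]
vial [(0.48, [568.0, -15.0, 46.0])]
blue_cap [(0.79, [579.0, 229.0, 0.0])]
hex_driver [(0.87, [407.0, 96.0, 3.0])]
amber_bottle [(0.95, [671.0, 373.0, 3.0])]
flask [(0.72, [667.0, -370.0, -0.0]), (0.67, [571.0, -15.0, 46.0])]
scene [[0.47, 0.76, -0.45, 949.36], [0.88, -0.4, 0.24, -223.41], [0.0, -0.5, -0.86, 870.22], [0.0, 0.0, 0.0, 1.0]] [[383.6, 0
[... 857 characters left out ...]
 41.0, 2.0])]
{'time': 1.4, 'joint_pos': array([ 6.34607474e+01,  7.47055758e+00,  8.52680349e+01,  5.81750812e-04,
        8.72617720e+01, -4.89304127e+00]), 'qd': array([-0.00348267,  0.13991719,  0.04470179, -0.04087102,  0.02400094,
        0.0594863 ]), 'joint_efforts': array([-9.99705594e-05, -5.69318676e+01, -5.00844276e+01, -1.70790554e-04,
        1.58253148e-03,  4.47108675e-05]), 'tool_pos': array([221.30040833, 557.6976556 , 231.29631749]), 'tcp_rot': array([-1.79999686e+02, -6.10058395e-04,  1.58353761e+02]), 'ft_force': array([0.43375383, 0.26575274, 0.42743034]), 'wrist_torque': array([ 0.03120793, -0.04581324,  0.01174656]), 'grip_force': 0.0, 'finger_gap': 85.31970030820344}
```

```bash
python3 - <<'E'
from h import *
a=cv2.imread("pics/top0.png"); cv2.imwrite("pics/t0c.png",cv2.resize(a[20:220,130:360],None,fx=3,fy=3,interpolation=cv2.INTER_CUBIC)[:600])
E
```

```text
(no output)
```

View pics/t0c.png

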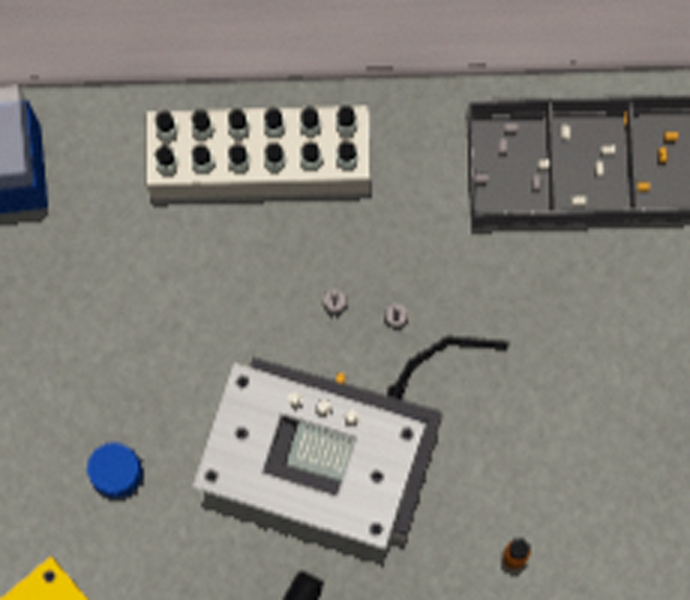

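View pics/scene0.png

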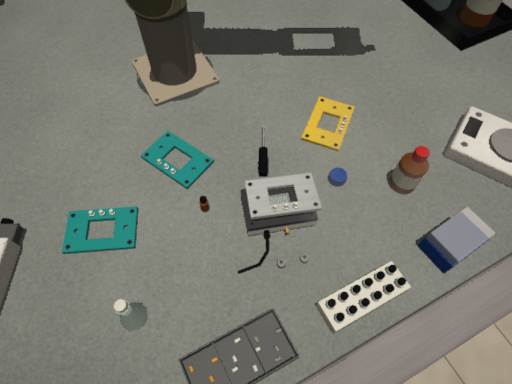

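The crop shows the aluminium frame (pin holes at crop (242,433) and (377,477)), shifted towards the robot and +y on a base turned about -20°. The scene view shows the driver on the robot side and the blue cap clear of the +y end. Next I'll move closer for a wrist view.

Call:
play_rows([
  [1,[-29,-29,0],0],
  [1,[-29,-29,0],0],
  [1,[-29,-29,0],0],
  [1,[-29,-29,0],0],
  [1,[-29,-29,0],0],
  [1,[-29,-29,0],0],
  [1,[-29,-29,0],0],
  [1,[-29,-29,0],0],
  [1,[-29,-29,0],0],
  [1,[-29,-29,0],0],
  [1,[-29,-29,0],0],
  [1,[-29,-29,0],0],
])

```text
time: 2.4
tool_pos: [416.8, 103.9, 231.7]
tcp_rot: [180.0, 0.1, 158.4]
ft_force: [0.4, 0.5, -0.3]
finger_gap: 85.5
grip_force: 0.0
```

```bash
python3 - <<'E'
from h import *
s=snapshot("wrist"); cv2.imwrite("pics/w1.png",s["color"][:,:,::-1]); 
t=sense(); print(t["time"],t["tool_pos"],t["tcp_rot"],t["ft_force"])
print(np.round(s["world_from_camera"],3).tolist(),np.round(s["intrinsics"],1).tolist())
E
```

```text
2.45 [419.33738004  97.28636395 231.69412388] [-179.83179834    0.22610694  158.06442276] [ 1.40510385 -5.46451411 -0.04808994]
[[0.368, 0.88, 0.3, 338.811], [0.93, -0.348, -0.12, 133.725], [-0.001, 0.323, -0.947, 374.413], [0.0, 0.0, 0.0, 1.0]] [[308.4, 0.0, 257.1], [0.0, 308.4, 189.3], [0.0, 0.0, 1.0]]
```

View pics/w1.png

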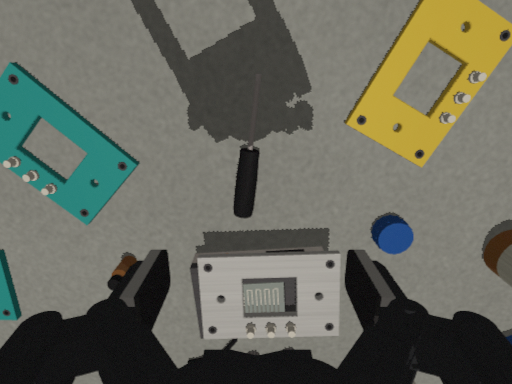

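The wrist view shows the frame at pixels (197–340, 250–338), its holes at (221,299) and (319,296), and the driver handle end at (245,213). I'll enlarge it to measure the base.

```bash
python3 - <<'E'
from h import *
a=cv2.imread("pics/w1.png"); cv2.imwrite("pics/w1c.png",cv2.resize(a[218:348,185:350],None,fx=4.6,fy=4.6,interpolation=cv2.INTER_CUBIC)[:600,:800])
s=snapshot("wrist"); t=sense(); print(t["tool_pos"],t["tcp_rot"])
np.save("w1.npy",s["world_from_camera"]);
print({q:[(round(r["p"],2),np.round(w(r["xyz"],s)).tolist(),proj(w(r["xyz"],s),s).round().tolist()) for r in pinpoint(q,s)][:3] for q in ["reactor_base","pin_left","pin_right","cover_frame","hole_left","hole_right"]})
E
```

```text
[418.19223335 100.5766204  231.55798839] [-1.79923372e+02  1.14261338e-01  1.57931752e+02]
{'reactor_base': [(0.71, [587.0, 39.0, 2.0], [265.0, 278.0])], 'pin_left': [(0.68, [585.0, 39.0, 5.0], [264.0, 278.0]), (0.6, [608.0, 95.0, 43.0], [312.0, 296.0])], 'pin_right': [(0.89, [566.0, -18.0, 46.0], [218.0, 300.0])], 'cover_frame': [(0.94, [319.0, -123.0, 0.0], [62.0, 146.0])], 'hole_left': [(0.88, [376.0, -96.0, 0.0], [105.0, 180.0]), (0.81, [365.0, 363.0, 1.0], [470.0, 19.0]), (0.66, [590.0, 111.0, 52.0], [320.0, 286.0])], 'hole_right': [(0.83, [450.0, -313.0, 3.0], [-1.0, 280.0]), (0.81, [264.0, -148.0, -1.0], [18.0, 111.0]), (0.7, [554.0, 1.0, 53.0], [227.0, 291.0])]}
```

View pics/w1c.png

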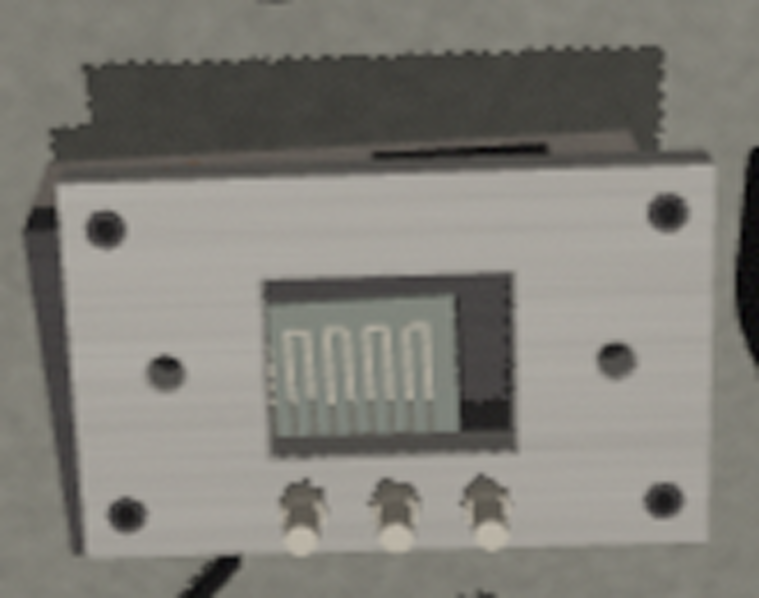

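```bash
python3 - <<'E'
from h import *
s={"world_from_camera":np.array([[0.368,0.88,0.3,338.811],[0.93,-0.348,-0.12,133.725],[-0.001,0.323,-0.947,374.413],[0,0,0,1]]),"intrinsics":[[308.4,0,257.1],[0,308.4,189.3],[0,0,1]]}
c=lambda x,y,z:pix(x/4.6+185,y/4.6+218,z,s)
hr,hl=c(166,373,62),c(616,360,62)
print("holes",hr,hl,np.linalg.norm(hl-hr))
fy=lambda d:np.degrees(np.arctan2(-d[0],d[1]))
print("frame yaw",fy(hl-hr),"-x edge",fy(c(713,165,62)-c(58,184,62)),"+x",fy(c(708,541,62)-c(86,555,62)), "L",c(713,165,62),c(58,184,62),c(708,541,62),c(86,555,62))
a,b=c(26,231,45),c(76,553,45); d=b-a; print("base corners",a,b,np.linalg.norm(d),"yaw",np.degrees(np.arctan2(d[1],d[0])))
print("chip yaw",fy(c(455,294,44)-c(270,304,44)),fy(c(460,431,44)-c(278,438,44)))
yaw=np.degrees(np.arctan2(d[1],d[0]));
for Y in (yaw,-20.4):
    r=np.radians(Y); X=np.array([np.cos(r),np.sin(r)]);Yv=np.array([-X[1],X[0]])
    print(Y,"centre",(a+b)[:2]/2+85*Yv)
for P in ([610,97,45],[567,-16,45]): print(((proj(P,s)-[185,218])*4.6).round())
E
```

```text
holes [552.98166385   1.35252356  62.        ] [592.79036822 113.41534611  62.        ] 118.92354325954273
frame yaw -19.556849686838436 -x edge -19.65875654277815 +x -19.903664045062847 L [545.92772523 154.01512215  62.        ] [490.59493316  -0.87459651  62.        ] [659.51654037 118.62314769  62.        ] [600.64602417 -43.97236925  62.        ]
base corners [508.78998486 -22.35206796  45.        ] [613.14006433 -56.06181732  45.        ] 109.65986634390968 yaw -17.902780337689954
chip yaw -17.901076948138936 -18.845611182939095
-17.902780337689954 centre [587.09426213  41.67731384]
-20.4 centre [590.59364862  40.46202647]
[568. 386.]
[136. 391.]
```

Call:
play_rows([
  [1,[-25,2,0],-0.03],
  [1,[-25,3,0],-0.03],
  [1,[-25,3,10],0],
  [1,[0,0,30],0],
  [1,[0,0,30],0],
  [1,[0,0,30],0],
  [1,[0,0,30],0],
  [1,[0,0,20],0],
  [1,[0,0,0],0],
  [1,[0,0,0],0],
  [1,[0,0,0],0],
  [1,[0,0,0],0],
])

```text
time: 3.8
tool_pos: [491.2, 88.5, 83.6]
tcp_rot: [179.9, 0.2, 161.8]
ft_force: [-0.8, -0.9, -0.1]
finger_gap: 85.3
grip_force: 0.0
```

```bash
python3 - <<'E'
from h import *
s=snapshot("wrist"); cv2.imwrite("pics/w2.png",s["color"][:,:,::-1]); 
t=sense(); print(t["time"],t["tool_pos"],t["tcp_rot"],t["ft_force"])
print(np.round(s["world_from_camera"],4).tolist())
cv2.imwrite("pics/w2c.png",cv2.resize(s["color"][:,:,::-1],None,fx=1.55,fy=1.55,interpolation=cv2.INTER_CUBIC))
E
```

```text
3.85 [491.1929349   88.35975718  83.57252153] [179.9167805    0.19789414 161.82916574] [ 0.08006782 -0.17680499  0.89589754]
[[0.3109, 0.899, 0.3086, 411.1369], [0.9504, -0.294, -0.1011, 113.5611], [-0.0002, 0.3247, -0.9458, 226.1425], [0.0, 0.0, 0.0, 1.0]]
```

View pics/w2c.png

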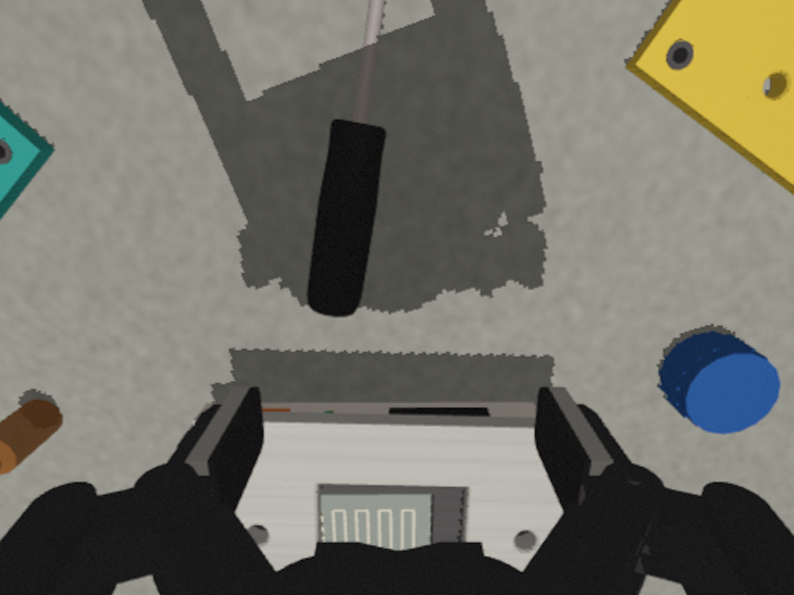

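The picture shows the fingers in front of the frame. The base's lower edge (row ~403) is almost parallel to the tool, while the frame edge (418→427) is slightly tilted. The driver lies between the fingers. I'll extract the lines numerically.

```bash
python3 - <<'E'
from h import *
M=np.array([[0.3109,0.899,0.3086,411.1369],[0.9504,-0.294,-0.1011,113.5611],[-0.0002,0.3247,-0.9458,226.1425],[0,0,0,1]])
s={"world_from_camera":M,"intrinsics":[[308.4,0,257.1],[0,308.4,189.3],[0,0,1]]}
g=cv2.cvtColor(cv2.imread("pics/w2.png"),cv2.COLOR_BGR2GRAY).astype(float)
for u in (180,210,240,270,300,330): print(u,g[250:282,u-1:u+2].mean(1).astype(int).tolist())
def line(us,r0,r1,z,sgn):
    P=[]
    for u in us:
        p=cv2.GaussianBlur(g,(5,1),0)[r0:r1,u]; d=np.diff(p)*sgn; i=int(d.argmax())
        o=0
        if 0<i<len(d)-1: o=(d[i-1]-d[i+1])/(2*(d[i-1]-2*d[i]+d[i+1])+1e-9)
        P.append(pix(u,r0+i+.5+o,z,s)[:2])
    P=np.array(P,np.float32); f=cv2.fitLine(P,cv2.DIST_HUBER,0,.01,.01).ravel(); 
    if f[1]<0:f[:2]*=-1
    return np.degrees(np.arctan2(-f[0],f[1])),f[2:]
us=[u for u in range(175,335,3)]
print("base foot",line(us,252,265,4,1)); print("frame top",line(us,264,282,62,1))
E
```

```text
180 [77, 76, 78, 78, 79, 80, 81, 82, 82, 88, 105, 111, 108, 95, 70, 82, 96, 95, 95, 96, 96, 103, 144, 186, 186, 187, 188, 189, 188, 186, 185, 184]
210 [74, 75, 76, 78, 79, 80, 80, 79, 78, 88, 111, 112, 112, 111, 107, 84, 81, 96, 95, 96, 96, 96, 111, 157, 185, 187, 186, 188, 188, 187, 186, 184]
240 [77, 77, 77, 79, 80, 81, 81, 81, 80, 89, 111, 112, 112, 112, 112, 111, 109, 98, 95, 95, 95, 94, 94, 123, 174, 185, 186, 186, 187, 187, 186, 184]
270 [79, 79, 79, 80, 80, 81, 81, 80, 81, 90, 112, 112, 100, 18, 15, 14, 16, 52, 94, 94, 94, 93, 94, 102, 144, 185, 185, 185, 186, 186, 186, 185]
300 [79, 81, 82, 82, 82, 82, 81, 81, 83, 96, 113, 114, 101, 14, 15, 17, 12, 29, 68, 94, 92, 94, 93, 94, 110, 156, 183, 184, 185, 184, 184, 185]
330 [82, 83, 82, 81, 81, 82, 82, 82, 83, 96, 114, 114, 113, 114, 114, 113, 114, 113, 110, 96, 93, 93, 93, 92, 95, 120, 170, 183, 183, 184, 183, 183]
base foot (np.float32(-17.982239), array([541.07086,  68.75746], dtype=float32))
frame top (np.float32(-19.588997), array([515.22974,  72.74662], dtype=float32))
```

Call:
play_rows([
  [1,[-3,-7,0],-0.003],
  [1,[-3,-6,0],0],
  [1,[0,0,15],0],
  [1,[0,0,15],0],
  [1,[0,0,15],0],
  [1,[0,0,13],0],
  [1,[0,0,0],0],
  [1,[0,0,0],0],
  [1,[0,0,0],0],
])

```text
time: 4.6
tool_pos: [492.0, 73.2, 24.3]
tcp_rot: [180.0, 0.1, 161.9]
ft_force: [-0.0, -0.5, 0.4]
finger_gap: 85.2
grip_force: 0.0
```

Call:
play_rows([
  [1,[-3,0,0],0],
  [1,[-3,0,0],0],
  [1,[-3,0,0],0],
  [1,[-3,0,0],0],
  [1,[0,0,0],0],
])

```text
time: 5.02
tool_pos: [503.6, 69.7, 23.8]
tcp_rot: [180.0, 0.1, 162.0]
ft_force: [0.3, -0.2, -0.6]
finger_gap: 85.4
grip_force: 0.0
```

Call:
play_rows([
  [1,[-2,0,0],0],
  [1,[-2,0,0],0],
  [1,[-2,0,0],0],
  [1,[-2,0,0],0],
  [1,[0,0,0],0],
])

```text
time: 5.43
tool_pos: [510.5, 67.3, 23.3]
tcp_rot: [-180.0, 0.0, 162.0]
ft_force: [-0.1, 0.0, -0.1]
finger_gap: 85.0
grip_force: 0.0
```

Call:
play_rows([
  [1,[-2,0,0],0],
  [1,[-2,0,0],0],
  [1,[-2,0,0],0],
  [1,[-2,0,0],0],
  [1,[0,0,0],0],
])

```text
time: 5.85
tool_pos: [518.5, 64.8, 23.4]
tcp_rot: [180.0, 0.0, 162.0]
ft_force: [-0.9, -0.4, 1.0]
finger_gap: 85.5
grip_force: 0.0
```

Call:
play_rows([
  [1,[-1.5,0,0],0],
  [1,[-1.5,0,0],0],
  [1,[-1,0,0],0],
  [1,[0,0,0],0],
])

```text
time: 6.18
tool_pos: [522.0, 63.6, 23.4]
tcp_rot: [180.0, 0.0, 162.0]
ft_force: [-0.7, 0.2, -0.0]
finger_gap: 85.5
grip_force: 0.4
```

```bash
python3 - <<'E'
from h import *
t=sense(); print(t["time"],t["tool_pos"],t["tcp_rot"],t["ft_force"],t["wrist_torque"])
s=snapshot("wrist"); a=s["color"][:,:,::-1]; cv2.imwrite("pics/w3.png",a); print(np.round(s["world_from_camera"],4).tolist())
b=snapshot("scene")["color"][:,:,::-1]; cv2.imwrite("pics/s3.png",b)
cv2.imwrite("pics/c3.png",np.hstack([cv2.resize(a[190:384,110:400],(580,388)),cv2.resize(b[150:280,225:335],(220,388))[:, :220]]))
E
```

```text
6.1833 [521.98554343  63.60760791  23.35618993] [1.79997883e+02 2.46468974e-02 1.61959295e+02] [-0.72873841  0.22614148 -0.03700912] [ 0.03183385  0.06059639 -0.05155717]
[[0.309, 0.9006, 0.3056, 442.3294], [0.9511, -0.2921, -0.1009, 88.5568], [-0.0016, 0.3218, -0.9468, 166.095], [0.0, 0.0, 0.0, 1.0]]
```

View pics/c3.png

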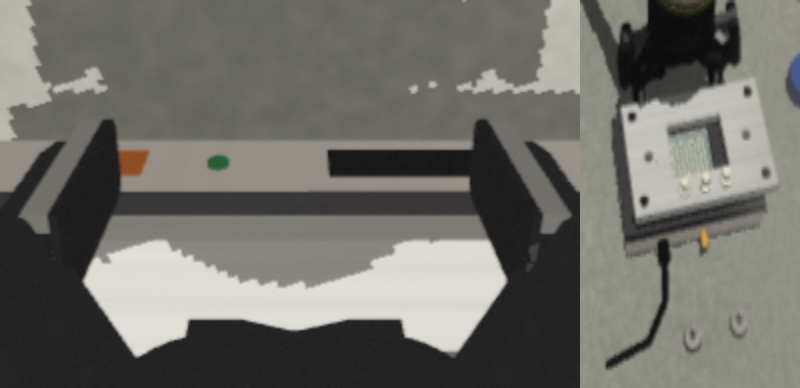

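The wrist crop shows the base face, the dark deck edge and the frame edge all parallel, with the fingers in front of them. I'll keep pushing gently until the fingers meet the base.

Call:
play_rows([
  [1,[-1,0,0],0],
  [1,[-1,0,0],0],
  [1,[-1,0,0],0],
  [1,[0,0,0],0],
])

```text
time: 6.62
tool_pos: [524.7, 62.7, 23.3]
tcp_rot: [-180.0, 0.0, 162.0]
ft_force: [-1.3, 0.5, 0.8]
finger_gap: 85.7
grip_force: 0.5
```

Call:
play_rows([
  [1,[-1,0,0],0],
  [1,[-1,0,0],0],
  [1,[0,0,0],0],
])

```text
time: 6.87
tool_pos: [524.8, 62.7, 22.8]
tcp_rot: [-180.0, -0.2, 162.0]
ft_force: [-8.8, 3.1, 5.3]
finger_gap: 85.5
grip_force: 4.8
```

Call:
play_rows([
  [1,[-1,0,0],0],
  [1,[-1,0,0],0],
  [1,[0,0,0],0],
])

```text
time: 7.12
tool_pos: [524.7, 62.6, 22.1]
tcp_rot: [-179.9, -0.5, 162.0]
ft_force: [-17.7, 5.3, 10.7]
finger_gap: 85.3
grip_force: 8.8
```

```bash
python3 - <<'E'
from h import *
t=sense(); print(t["tool_pos"],t["tcp_rot"],t["ft_force"],t["wrist_torque"])
s=snapshot("wrist"); g=cv2.cvtColor(s["color"],cv2.COLOR_RGB2GRAY).astype(float)
for u in (185,215,245,275,305,335): print(u,g[275:325,u-1:u+2].mean(1).astype(int).tolist())
E
```

```text
[524.69531344  62.57994807  22.12275364] [-179.93605466   -0.45293902  161.98198864] [-17.68416164   5.33765152  10.69303786] [ 0.84694094  2.45113508 -0.05048151]
185 [144, 144, 144, 144, 143, 143, 133, 75, 56, 55, 56, 57, 56, 57, 58, 56, 55, 55, 56, 58, 57, 58, 59, 60, 75, 114, 125, 125, 124, 125, 125, 126, 127, 126, 125, 125, 125, 129, 135, 164, 213, 222, 223, 224, 225, 225, 224, 223, 221, 221]
215 [143, 144, 144, 143, 143, 143, 136, 94, 57, 57, 57, 56, 56, 57, 56, 55, 54, 55, 56, 57, 56, 57, 58, 60, 77, 114, 125, 125, 125, 125, 125, 125, 125, 125, 125, 125, 125, 129, 135, 135, 135, 135, 136, 137, 137, 138, 137, 136, 134, 134]
245 [145, 145, 144, 145, 144, 145, 136, 95, 58, 57, 56, 57, 57, 56, 57, 57, 55, 55, 57, 57, 58, 57, 59, 60, 77, 113, 125, 125, 125, 125, 125, 125, 124, 124, 124, 125, 125, 129, 135, 135, 136, 135, 136, 136, 137, 137, 138, 135, 135, 134]
275 [122, 145, 145, 145, 144, 144, 137, 95, 57, 58, 58, 57, 56, 57, 57, 57, 55, 55, 57, 57, 56, 57, 57, 59, 75, 114, 125, 125, 125, 125, 126, 124, 123, 124, 124, 124, 126, 130, 135, 134, 134, 135, 135, 135, 136, 136, 136, 136, 134, 134]
305 [108, 144, 144, 144, 145, 144, 137, 94, 57, 57, 57, 56, 56, 55, 56, 56, 56, 56, 57, 57, 56, 56, 58, 59, 75, 112, 123, 123, 123, 123, 124, 124, 123, 123, 124, 125, 126, 129, 135, 134, 134, 135, 135, 135, 136, 135, 141, 178, 220, 219]
335 [109, 146, 146, 147, 147, 146, 138, 96, 57, 56, 56, 56, 55, 56, 55, 56, 56, 56, 57, 55, 56, 58, 57, 60, 76, 112, 123, 123, 123, 124, 124, 124, 123, 123, 123, 124, 125, 147, 195, 219, 219, 220, 220, 219, 220, 220, 220, 220, 220, 218]
```

Call:
play_rows([
  [1,[4,0,0],0],
  [1,[5,0,0],0],
  [1,[6,0,0],0],
  [1,[5,0,0],0],
  [1,[0,0,-20],0],
  [1,[0,0,-35],0],
  [1,[0,0,-40],0],
  [1,[0,0,-30],0],
  [1,[0,0,0],0],
  [1,[0,0,0],0],
])

```text
time: 8.0
tool_pos: [511.2, 67.8, 151.2]
tcp_rot: [179.9, 0.3, 162.0]
ft_force: [0.0, 0.3, -0.7]
finger_gap: 85.2
grip_force: 0.0
```

```bash
python3 - <<'E'
from h import *
t=sense(); print(t["time"],t["tool_pos"],t["tcp_rot"],t["ft_force"],t["wrist_torque"])
s=snapshot("wrist"); a=s["color"][:,:,::-1]; cv2.imwrite("pics/w4.png",a); print(np.round(s["world_from_camera"],4).tolist())
b=snapshot("top")["color"][:,:,::-1]; cv2.imwrite("pics/t4.png",b)
cv2.imwrite("pics/c4.png",np.vstack([cv2.resize(a[210:384,110:410],(780,452))]))
E
```

```text
8.0 [511.22423516  67.80456418 151.23524379] [179.88622784   0.33298889 161.9617129 ] [ 0.01900189  0.30023003 -0.68427195] [ 0.00551522 -0.01121018  0.00683427]
[[0.309, 0.8987, 0.3111, 430.7648], [0.9511, -0.2921, -0.1007, 92.7303], [0.0004, 0.327, -0.945, 293.5392], [0.0, 0.0, 0.0, 1.0]]
```

View pics/c4.png

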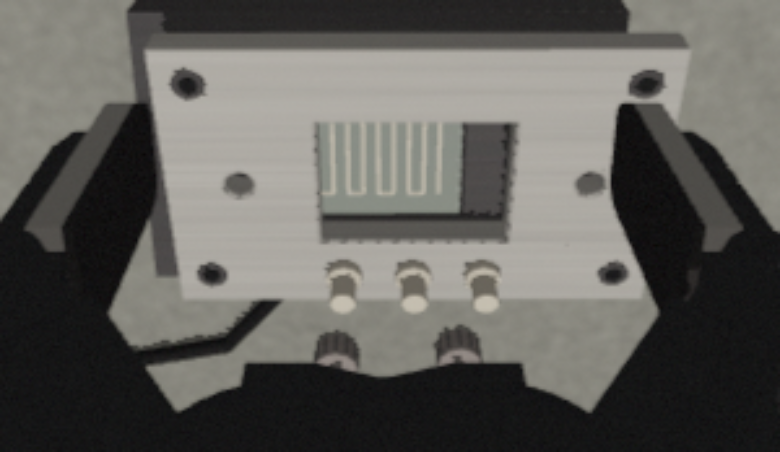

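The frame now lies parallel to the base and flush on the robot side. Only the offset along y (about 11 mm) is left, so I'll swing around to the +y end.

Call:
play_rows([
  [0.3,[-20,30,0],0],
  [0.3,[-20,30,0],0],
  [0.3,[-20,30,0],0],
  [0.3,[-20,30,0],0],
  [0.3,[0,0,0],0.12],
  [0.3,[0,0,0],0.12],
  [0.3,[0,0,0],0.12],
  [0.3,[0,0,0],0.12],
  [0.3,[0,0,0],0.12],
  [0.3,[0,0,0],0.12],
  [0.3,[0,0,0],0.12],
])

```text
time: 9.02
tool_pos: [621.0, 156.8, 145.3]
tcp_rot: [-179.8, -0.1, 113.5]
ft_force: [-0.0, -0.5, 0.7]
finger_gap: 55.7
grip_force: 0.0
```

Call:
play_rows([
  [0.3,[0,0,0],0.12],
  [0.3,[0,0,0],0.12],
  [0.3,[0,0,0],0.12],
  [0.3,[0,0,0],0.12],
  [0.3,[0,0,0],0.12],
  [0.3,[0,0,0],0.12],
  [0.3,[0,0,0],0],
  [0.3,[0,0,0],0],
  [0.3,[0,0,0],0],
])

```text
time: 9.77
tool_pos: [621.8, 157.0, 146.9]
tcp_rot: [-179.9, 0.1, 72.8]
ft_force: [-0.4, -0.4, -0.6]
finger_gap: 55.4
grip_force: 0.0
```

```bash
python3 - <<'E'
from h import *
t=sense(); print(t["time"],t["tool_pos"],t["tcp_rot"],t["ft_force"],t["finger_gap"])
p=t["tool_pos"]; r=np.radians(-18.02); X=np.array([np.cos(r),np.sin(r)]); Y=np.array([-X[1],X[0]])
print(X@p[:2]-545.5,Y@p[:2]-221.1)
s=snapshot("wrist"); a=s["color"][:,:,::-1]; cv2.imwrite("pics/w5.png",a)
cv2.imwrite("pics/c5.png",cv2.resize(a,(768,576)))
E
```

```text
9.7667 [621.79469932 156.95677598 146.91115028] [-1.79894314e+02  5.45830993e-02  7.28160466e+01] [-0.36824148 -0.38155158 -0.58313207] 55.359089370886785
-2.759621667682154 120.5093666161255
```

View pics/c5.png

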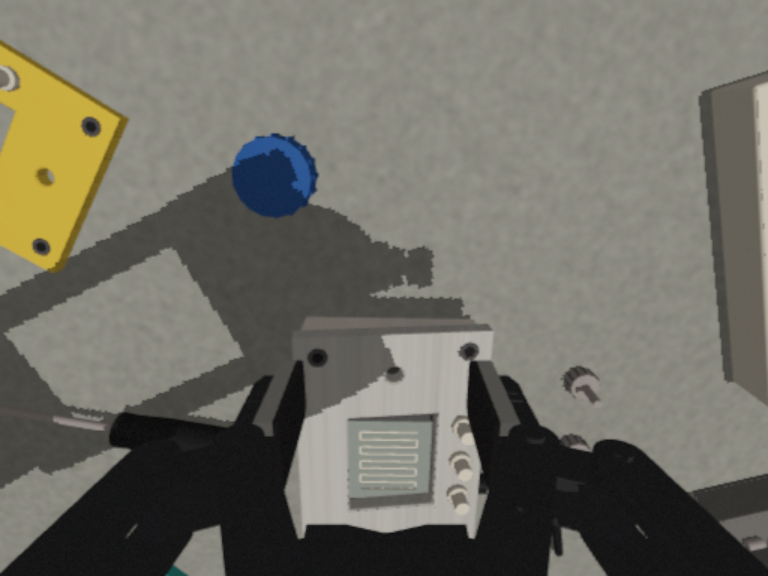

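The wrist view from the +y end shows the frame just ahead of the fingers and the blue cap (275,175) well clear. I'll descend and push towards -y.

Call:
play_rows([
  [0.3,[0,3,0],0.014],
  [0.3,[0,0,30],0],
  [0.3,[0,0,30],0],
  [0.3,[0,0,30],0],
  [0.3,[0,0,20],0],
  [0.3,[0,0,10],0],
  [0.3,[0,0,0],0],
  [0.3,[0,0,0],0],
  [0.3,[0,0,0],0],
])

```text
time: 10.57
tool_pos: [627.0, 156.4, 30.5]
tcp_rot: [179.8, -0.1, 71.8]
ft_force: [1.2, 0.7, 0.8]
finger_gap: 55.6
grip_force: 0.0
```

Call:
play_rows([
  [0.3,[-3,0,0],0],
  [0.3,[-3,0,0],0],
  [0.3,[-3,0,0],0],
  [0.3,[-3,0,0],0],
  [0.3,[0,0,0],0],
])

```text
time: 10.98
tool_pos: [621.7, 144.1, 28.7]
tcp_rot: [180.0, -0.0, 71.8]
ft_force: [0.9, -0.5, 1.1]
finger_gap: 55.4
grip_force: 0.0
```

Call:
play_rows([
  [0.3,[-1.5,0,0],0],
  [0.3,[-1.5,0,0],0],
  [0.3,[-1.5,0,0],0],
  [0.3,[-1.5,0,0],0],
  [0.3,[0,0,0],0],
])

```text
time: 11.4
tool_pos: [619.7, 138.8, 28.3]
tcp_rot: [-180.0, 0.0, 71.8]
ft_force: [0.3, -0.1, 0.4]
finger_gap: 55.4
grip_force: 0.0
```

Call:
play_rows([
  [0.3,[-1,0,0],-0.003],
  [0.3,[-1,0,0],0],
  [0.3,[-1,0,0],0],
  [0.3,[-1,0,0],0],
  [0.3,[0,0,0],0],
])

```text
time: 11.82
tool_pos: [618.3, 135.0, 28.1]
tcp_rot: [-180.0, 0.0, 71.9]
ft_force: [0.6, -0.4, 0.4]
finger_gap: 55.2
grip_force: 0.0
```

Call:
play_rows([
  [0.3,[-1,0,0],0],
  [0.3,[-1,0,0],0],
  [0.3,[0,0,0],0],
])

```text
time: 12.07
tool_pos: [617.8, 133.2, 28.3]
tcp_rot: [-180.0, 0.0, 71.9]
ft_force: [-0.2, -0.3, 0.3]
finger_gap: 55.1
grip_force: 0.0
```

```bash
python3 - <<'E'
from h import *
t=sense(); print(t["time"],t["tool_pos"],t["tcp_rot"],t["ft_force"],t["wrist_torque"])
s=snapshot("wrist"); a=s["color"][:,:,::-1]; cv2.imwrite("pics/w6.png",a)
b=snapshot("scene")["color"][:,:,::-1]; cv2.imwrite("pics/s6.png",b)
cv2.imwrite("pics/c6.png",np.hstack([cv2.resize(a[190:384,140:370],(460,388)),cv2.resize(b[150:250,225:335],(340,388))]))
E
```

```text
12.0667 [617.83251761 133.17987624  28.27628392] [-1.79996785e+02  6.75672387e-03  7.19452576e+01] [-0.20671615 -0.26353884  0.26277265] [-0.02490917  0.01225708 -0.0228526 ]
```

View pics/c6.png

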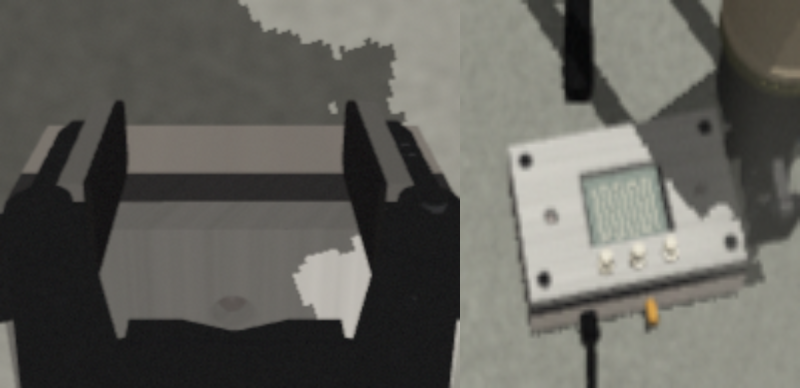

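The frame is now close: the chip is almost centred in the window and the pin shows in the hole. I'll push on until the fingers meet the base.

Call:
play_rows([
  [0.3,[-1,0,0],0],
  [0.3,[-1,0,0],0],
  [0.3,[0,0,0],0],
])

```text
time: 12.42
tool_pos: [617.6, 132.4, 28.4]
tcp_rot: [180.0, -0.1, 72.0]
ft_force: [2.0, 4.6, -2.8]
finger_gap: 55.5
grip_force: 2.5
```

Call:
play_rows([
  [0.3,[-1,0,0],0],
  [0.3,[-1,0,0],0],
  [0.3,[0,0,0],0],
])

```text
time: 12.67
tool_pos: [617.6, 132.3, 28.5]
tcp_rot: [179.9, -0.3, 72.0]
ft_force: [6.0, 12.8, -6.6]
finger_gap: 55.7
grip_force: 6.9
```

```bash
python3 - <<'E'
from h import *
t=sense(); print(t["time"],t["tool_pos"],t["tcp_rot"],t["ft_force"],t["wrist_torque"])
s=snapshot("wrist"); g=cv2.cvtColor(s["color"],cv2.COLOR_RGB2GRAY).astype(float); cv2.imwrite("pics/w7.png",s["color"][:,:,::-1])
for n,u in [("w6",u) for u in (210,255,300)]: print(n,cv2.imread("pics/w6.png",0)[270:320,u].tolist())
for u in (210,255,300): print(u,g[270:320,u].astype(int).tolist())
E
```

```text
12.6667 [617.57614383 132.3319897   28.47015838] [179.93211088  -0.2747534   71.98123186] [ 5.98311263 12.82601126 -6.61831811] [ 2.10965007 -0.91688792 -0.01841179]
w6 [118, 117, 118, 118, 119, 114, 89, 40, 43, 42, 41, 39, 42, 42, 39, 42, 42, 40, 42, 43, 55, 87, 96, 96, 96, 95, 97, 96, 95, 97, 97, 96, 96, 97, 99, 103, 102, 103, 103, 102, 102, 102, 103, 103, 102, 102, 102, 103, 103, 102]
w6 [116, 115, 115, 114, 114, 111, 87, 40, 42, 41, 42, 43, 45, 42, 41, 40, 44, 40, 44, 41, 60, 98, 96, 95, 95, 95, 97, 98, 97, 97, 96, 97, 98, 96, 98, 104, 104, 106, 106, 104, 105, 106, 104, 105, 105, 105, 106, 105, 104, 104]
w6 [115, 114, 115, 116, 114, 112, 88, 39, 40, 43, 39, 42, 42, 39, 40, 42, 42, 42, 39, 39, 61, 96, 98, 95, 96, 97, 96, 96, 97, 95, 98, 98, 98, 98, 101, 105, 104, 104, 104, 104, 105, 106, 104, 104, 104, 104, 134, 185, 186, 185]
210 [118, 118, 118, 117, 106, 40, 40, 42, 40, 42, 41, 41, 41, 39, 45, 42, 40, 42, 45, 68, 96, 96, 96, 96, 96, 97, 96, 95, 98, 97, 96, 95, 96, 101, 103, 101, 103, 103, 103, 102, 102, 102, 102, 104, 104, 102, 102, 104, 103, 102]
255 [114, 116, 115, 114, 103, 39, 40, 42, 42, 42, 43, 43, 41, 40, 40, 42, 42, 40, 49, 69, 98, 96, 95, 94, 96, 95, 98, 98, 96, 97, 100, 98, 99, 103, 104, 106, 104, 104, 104, 104, 104, 106, 104, 105, 105, 105, 104, 104, 105, 103]
300 [114, 115, 114, 114, 104, 43, 41, 42, 38, 41, 43, 42, 42, 43, 42, 40, 41, 41, 45, 69, 97, 96, 95, 96, 96, 97, 96, 97, 98, 98, 98, 99, 98, 102, 105, 105, 105, 105, 105, 104, 106, 104, 105, 104, 106, 104, 104, 135, 185, 185]
```

```bash
python3 - <<'E'
from h import *
s=snapshot("wrist"); g=cv2.cvtColor(s["color"],cv2.COLOR_RGB2GRAY).astype(float)
t=sense(); r=np.radians(-18.02); Y=np.array([-np.sin(r),np.cos(r),0]); M=np.array(s["world_from_camera"]);K=np.array(s["intrinsics"])
P=t["tool_pos"]; y0=Y@P-11
for u in (210,300):
  for v in (261,274.5,289,303.3):
    d=M[:3,:3]@np.linalg.inv(K)@[u,v,1]; o=M[:3,3]; k=(y0-Y@o)/(Y@d); print(u,v,(o+k*d).round(1))
E
```

```text
210 261 [588.8 130.1  22.2]
210 274.5 [590.6 129.5  35.1]
210 289 [592.2 129.   47. ]
210 303.3 [593.6 128.5  57.2]
300 261 [636.3 114.6  22.2]
300 274.5 [634.7 115.2  35.1]
300 289 [633.2 115.7  47. ]
300 303.3 [631.9 116.1  57.2]
```

Call:
play_rows([
  [0.3,[3,0,0],0],
  [0.3,[5,0,0],0],
  [0.3,[8,0,0],0],
  [0.3,[5,0,-10],0],
  [0.3,[5,0,-30],0],
  [0.3,[0,0,-30],0],
  [0.3,[0,0,-30],0],
  [0.3,[0,0,-30],0],
  [0.3,[0,0,0],0],
  [0.3,[0,0,0],0],
])

```text
time: 13.6
tool_pos: [626.9, 154.9, 162.5]
tcp_rot: [179.7, -0.2, 72.0]
ft_force: [-0.4, -0.2, -0.5]
finger_gap: 55.3
grip_force: 0.0
```

```bash
python3 - <<'E'
from h import *
s=snapshot("wrist"); a=s["color"][:,:,::-1]; cv2.imwrite("pics/w8.png",a); t=sense(); print(t["time"],t["tool_pos"],t["tcp_rot"])
b=snapshot("scene")["color"][:,:,::-1]; cv2.imwrite("pics/s8.png",b)
print(np.round(s["world_from_camera"],4).tolist())
cv2.imwrite("pics/c8.png",np.hstack([cv2.resize(a[190:384,160:370],(460,425)),cv2.resize(b[150:250,225:335],(340,425))]))
E
```

```text
13.65 [625.46246875 154.66324291 159.90078899] [ 1.79873549e+02 -5.78861364e-02  7.19630054e+01]
[[0.951, -0.2945, -0.0938, 650.7851], [-0.309, -0.9004, -0.3063, 232.8103], [0.0058, 0.3203, -0.9473, 305.5285], [0.0, 0.0, 0.0, 1.0]]
```

View pics/c8.png

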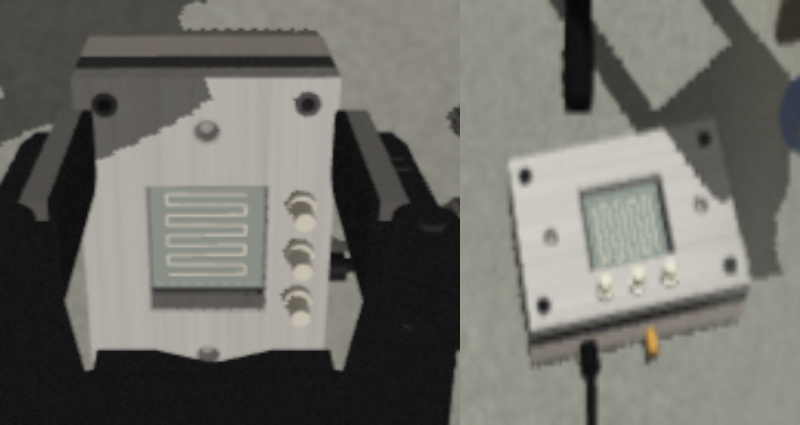

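```bash
python3 - <<'E'
from h import *
K=np.array([[308.4,0,257.1],[0,308.4,189.3],[0,0,1]])
M=np.array([[0.309,0.9006,0.3056,442.33+2.7],[0.9511,-0.2921,-0.1009,88.56-1],[-0.0016,0.3218,-0.9468,166.1-1.2],[0,0,0,1]])
r=np.radians(-18.02); X=np.array([np.cos(r),np.sin(r),0]); Y=np.array([-X[1],X[0],0])
for v in (282.3,299.3,312.5):
    d=M[:3,:3]@np.linalg.inv(K)@[257,v,1]; o=M[:3,3]; k=(490.6-X@o)/(X@d); print("xpush",v,(o+k*d)[2].round(1))
# seated test: find rim corners of frame top in w8 and s8 via nets
s=snapshot("wrist"); S=snapshot("scene"); T=snapshot("top")
for n,q in [(n,q) for n in (s,S,T) for q in ("hole_left","pin_left","hole_right","pin_right","cover_frame","reactor_base")]:
    print(q,[(round(a["p"],2),w(a["xyz"],n).round(1).tolist()) for a in pinpoint(q,n) if np.hypot(*(w(a["xyz"],n)[:2]-[588,41]))<90][:2])
E
```

```text
xpush 282.3 32.7
xpush 299.3 45.7
xpush 312.5 54.5
hole_left [(0.91, [601.5, 95.0, 46.4])]
pin_left [(0.86, [607.7, 96.7, 46.8])]
hole_right [(0.7, [566.6, -14.3, 46.0])]
pin_right []
cover_frame []
reactor_base [(0.68, [587.9, 39.6, 3.1])]
hole_left [(0.78, [606.0, 97.4, 48.7])]
pin_left [(0.73, [603.4, 98.2, 48.3])]
hole_right [(0.69, [569.8, -15.0, 45.4]), (0.2, [588.3, 43.0, 1.7])]
pin_right [(0.85, [565.8, -14.3, 44.9])]
cover_frame [(0.95, [586.8, 36.9, 44.7])]
reactor_base [(0.88, [587.4, 42.4, 2.0])]
hole_left [(0.98, [613.5, 102.4, 41.4]), (0.43, [591.0, 43.3, 41.6])]
pin_left [(0.86, [612.7, 99.0, 43.9])]
hole_right [(0.67, [569.3, -16.6, 43.2])]
pin_right [(0.89, [573.8, -14.7, 42.9])]
cover_frame [(0.74, [589.5, 41.8, 47.4]), (0.7, [609.9, 99.5, 43.5])]
reactor_base [(0.88, [589.0, 42.1, 0.2])]
```

```bash
python3 - <<'E'
from h import *
K=np.array([[308.4,0,257.1],[0,308.4,189.3],[0,0,1]])
M=np.array([[0.951,-0.2945,-0.0938,650.7851],[-0.309,-0.9004,-0.3063,232.8103],[0.0058,0.3203,-0.9473,305.5285],[0,0,0,1]])
s={"world_from_camera":M,"intrinsics":K}
r=np.radians(-18.02); X=np.array([np.cos(r),np.sin(r),0]); Y=np.array([-X[1],X[0],0])
for z in (55,62):
    y0=Y@[617.58,132.33,0]-11
    c=[proj(X*(545.5+sx*55)+Y*y0+[0,0,z],s).round(1) for sx in (-1,1)]
    h=[proj(X*545.5+Y*(y0-85+k)+[0,0,z],s).round(1) for k in (60,-60)]
    print(z,"corners",c,c[1][0]-c[0][0],"holes",h)
c=lambda x,y:(160+x*210/460,190+y*194/425)
print("seen",c(72,77),c(341,77),c(207,130),c(207,354))
g=cv2.imread("pics/w8.png",0)
for u in (230,255,280): print(u,g[203:230,u].tolist())
print(g[232,185:330].tolist())
for z in (9,25,35,40,45,52,55,62): print(z,proj(X*545.5+Y*y0+[0,0,z],s).round(1))
E
```

```text
55 corners [array([192.1, 223.6]), array([315.6, 223.3])] 123.50000000000003 holes [array([254. , 248.3]), array([254.3, 350.4])]
62 corners [array([190.6, 227. ]), array([317.1, 226.7])] 126.50000000000003 holes [array([254. , 252.2]), array([254.3, 356. ])]
seen (192.8695652173913, 225.14823529411765) (315.67391304347825, 225.14823529411765) (254.5, 249.34117647058824) (254.5, 351.59058823529415)
230 [72, 73, 75, 93, 104, 104, 105, 105, 105, 104, 105, 105, 94, 36, 33, 34, 34, 47, 77, 85, 86, 86, 85, 90, 91, 91, 91]
255 [127, 73, 76, 92, 104, 105, 105, 106, 104, 104, 104, 99, 78, 35, 35, 37, 35, 47, 76, 86, 87, 95, 133, 174, 175, 174, 168]
280 [112, 72, 75, 92, 103, 105, 103, 104, 103, 102, 103, 99, 78, 39, 35, 37, 34, 55, 87, 88, 86, 90, 130, 169, 170, 169, 168]
[76, 76, 75, 75, 72, 72, 72, 80, 89, 92, 93, 93, 93, 94, 91, 90, 91, 91, 91, 88, 80, 72, 72, 71, 78, 88, 90, 92, 94, 94, 93, 95, 96, 93, 92, 92, 93, 92, 91, 91, 93, 91, 92, 93, 92, 92, 89, 88, 92, 95, 96, 94, 93, 93, 93, 93, 94, 96, 94, 93, 94, 92, 90, 91, 94, 93, 93, 94, 92, 91, 133, 168, 174, 173, 171, 172, 171, 173, 173, 171, 173, 174, 174, 171, 172, 172, 170, 170, 171, 173, 173, 172, 170, 168, 169, 169, 168, 168, 170, 170, 172, 173, 171, 172, 173, 175, 175, 174, 173, 174, 174, 170, 142, 104, 106, 88, 89, 114, 147, 164, 173, 174, 171, 171, 172, 172, 172, 173, 174, 169, 154, 137, 139, 140, 140, 141, 139, 138, 136, 136, 137, 139, 139, 139, 138]
9 [254.1 204.5]
25 [254.1 210.5]
35 [254.  214.5]
40 [254.  216.6]
45 [254.  218.8]
52 [253.9 222. ]
55 [253.9 223.5]
62 [253.9 226.9]
```

The measured width (122.8 px against 123.5 seated and 126.5 propped) and hole spacing (102.2 px against 102.1 and 103.8) show that the frame has dropped onto the pins, and the arm is clear. I'll hand in.

```bash
python3 -c "
from bench import *
print(hand_in())"
```

```text
the job is handed in; nothing more can be done
None
```

I nudged the cover frame onto both pins and handed the job in at about 15 s. The wrist-camera measurements show it seated flat and square, but `hand_in()` returned no verdict.

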